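# Turn and press home the keyed battery cover of a desk speaker

## Robot

A 6-joint arm with a two-finger parallel gripper is mounted at the origin on a cart in front of the work surface, level with it; the furniture and walls round the work are solid. World frame = base frame: x ahead of the robot, y to its left, z up, the work surface at z = 0. Lengths are in mm, angles in rad, forces in N, time in s.
With the tool pointing down it reaches from about 300 to 775 mm from the base axis. Payload 14.6 kg.
Tool frame: the origin (TCP) lies at the very end of the fingers, on their centre line; the grasp point (between the pads) lies 19 mm behind it; z points along the fingers, y is the line along which they close (so a half turn about z gives the same grasp; the last joint's range is limited). The gripper opens to 94 mm and grips with 3 to 60 N. Pads are 16 mm wide; open, the fingers measure 119 mm over their backs; the gripper's body (75 mm by 177 mm) begins 78 mm behind the grasp point.
Start: joints at [-0.067, 0.3, 1.521, -0, 1.321, -0.067], TCP at [549.99, -0.002, 205.446] pointing down, gripper open.
Joint ranges: [-3.03, 3.03], [-0.79, 2.21], [0.23, 2.52], [-1.04, 4.18], [0, 3.07], [-2.55, 2.55]. Speed limits (rad/s): [2.22, 2.22, 2.57, 3.14, 3.14, 3.14].

## Interface

Orientations are given as [roll, pitch, yaw] about the fixed x, y, z axes, in that order (R = Rz(yaw) Ry(pitch) Rx(roll)).
In Python, from cell import manip gives the robot as it stands.
- The arm moves only by the tool servo_tool, never from a script. Its argument "motion" is a list that holds one entry, the list of rows, each a list of 7 numbers: the shift along the world's x, y, z as a fraction of full scale, then the turn, a rotation vector about the world's x, y, z as a fraction of full scale, then the closure, from 0 (fully open) to 1 (shut). In form: [[[x, y, z, rx, ry, rz, gripper], ...]]. A call has 1 to 10 rows; each row is the pose to reach, as a shift and turn from the pose commanded when the call began, turning the shorter way round; what a row does not reach only later rows make up. Full scale, the value 1, is 0.5 m for a shift and pi rad for a turn. A row lasts 1/10 s, in which the tool goes at most 50 mm and 8.59 degrees, less where a joint would pass 70% of its speed; a pose out of reach is approached as far as the arm can. A call with a number of a shift or a turn outside -1 to 1 is refused whole. A call with a gripper value outside its range is refused whole. The fingers move at their own pace and stop on an object; "newtons" is the grip in N (left out, the last holds). Time passes only in rows, so rows that repeat a pose let the fingers close. It gives the time, the measured TCP pose, the force, the opening and the grip force at its end, in the units of the state.
- manip.read_state(): the state, without advancing time (a new reading comes with each control period).
- manip.camera(name): name is "scene" or "side" or "wrist"; returns a dict with "frame" (400x640x3 uint8, red, green, blue), "range_z" (400x640 float32, mm along the optical axis (not along the pixel's ray), 0 where there is no reading), "vfov" (degrees; the focal length in pixels is half the picture's height over the tangent of half this angle, whatever the lens; pixels are square), "cx", "cy" (the principal point, pixels), "cam_to_world" (4x4, takes a point from camera to world coordinates). Camera axes: x right, y down, z forward; pixel columns grow to the right and rows downward; lengths in mm; the calibration is good to about 2 mm. A picture is of the moment at which its call begins.
- manip.sign_off(): hands the job in; it is judged then, once.
The state is a dict: "clock": time; "joints": joint angles; "qd": joint speeds; "effort": joint torques, N m; "eef_pos": TCP position; "eef_rot": TCP orientation; "wrist_force": force on the tool from outside, world axes, zero at the start; "moment": the same for the moment, N m; "finger_gap": finger opening in mm; "finger_force": force on a finger pad.
Only numpy, scipy, OpenCV 4.12 (cv2) and the standard library are available. Lean on these libraries where they do the work, as an engineer would, in place of code of your own. Each camera call takes 0.05 s, during which the arm holds its last target. There are 200 camera calls.

## Task

The round battery cover on the upturned desk speaker is standing proud because its edge rests on the locating pin. With a fingertip, push the cover's rib round until the notch in the cover's edge meets the pin beside the raised lug, then press the cover down fully home, flush with the collar. Do not pinch the rib, lift the cover or force it down hard, and leave the glue stick, binder clip and staple box where they are.

Things in the scene. Friction and masses are not known exactly. Their poses are not given: they have to be found in the camera images.
- speaker: White round desk speaker, 132 mm wide, fixed, lying on its face. Origin: centre of its underside, z up. Well floor at z 30 mm, ringed by a collar (radius 51.5 to 65, top at 36). In its +x direction a lug stands on the collar (53 to 76 mm from the axis, 22 wide, top at 42.5), beside the pin. The cover turns and slides on the speaker's z axis. A lead socket sticks out 8 mm low at -x.
- pin (a point): Top of the locating pin: domed steel, 14 mm wide, 47.5 mm from the speaker's axis in its +x direction, top 36 mm above the worktop. At the start it is mostly hidden under the cover's edge; the lug on the collar, just outside it, shows where it is.
- notch (a point): Middle of the cover's notch, level with the cover's top face, 47.5 mm from the axis; its x axis points outward. The grey cover is a disc 100 mm wide, 6 mm thick; the notch is cut 12 mm deep into its edge, about 20 mm wide, open outward. The cover's top face is 42 mm above the worktop when it rests on the pin, 36 mm when home.
- rib_top (a point): Centre of the top of the cover's rib, on the turning axis; its x axis points to the notch. The rib runs straight across the centre in line with the notch, 64 mm long, 12 mm wide. Its upright flanks rise 11 mm from the cover's top face (to 53 mm above the worktop while proud); a crest 60 mm long, 4 mm wide stands 3 mm higher (56 mm; 50 mm when home).
- rib_left: The half of the rib on its left (+y) flank, 64 x 4 x 11 mm, seen from above with the notch end pointing ahead (+x). Origin on the turning axis at the cover's underside.
- rib_right: The half of the rib on its right (-y) flank, 64 x 4 x 11 mm. Origin on the turning axis at the cover's underside. Fingers bearing on both flanks at once count as pinching.
- cover_turn (a joint): Turning of the cover about the vertical axis, rad, counter-clockwise from above positive, free to turn either way; friction 0.04 N m, it stays where left. At 0 or any multiple of 6.283 the notch is exactly over the pin; it goes over the pin within about 0.06 rad of that, and the domed pin centres it from a little further. Starts between 0.7 and 5.58.
- cover_press (a joint): Height of the cover, m: 0 proud, resting on the pin; 0.006 fully home; negative if lifted. A stiff fit holds it: pressing takes about 5 N plus drag (30 N per m/s); it stays where left and does not fall home by itself. Away from the notch position the pin blocks it; at home it meets a hard stop. Over 80 N on it counts as forcing.
- glue_stick: Loose standing glue stick, 24 mm diameter, 86 mm tall, origin at the centre of its foot. Bystander.
- binder_clip: Loose black binder clip, 47 x 32 x 18 mm, origin at the centre of its underside. Bystander.
- staple_box: Loose small carton of staples, 32 x 68 x 28 mm, origin at the centre of its underside. Bystander.
Things that resemble listed ones, but are neither listed nor needed, are in the scene too. There is more than one size of the speaker; the job needs the largest.

How it is judged:
By the outcome, as a careful person would: the job done as asked, in the order asked, and still so for the second after the job is handed in, with the robot touching nothing.
It also fails if it takes over 48 s, if anything falls off the work surface, if the arm or the gripper's body presses on something with over 40 N, if the wrist force passes 120 N, or if a joint passes its speed limit or range.

## Working session

There is one attempt and no reset: what is moved stays moved. The work goes in short steps, Python scripts to look and compute and a tool call to move; the robot and the scene stay as the last step left them, time stands still between calls to the robot, and variables do not carry over. Pictures are saved under pics/ and viewed, at most 10 in all, crops included, and the job is handed in when it is done.

Besides the shell and the picture viewer there is one more tool, called after "Call:" by a JSON object that holds its "api" and its "payload", one argument or row to a line. servo_tool: Moves the arm, as the interface text tells. Its arguments: {"type":"object","properties":{"motion":{"type":"array"},"newtons":{"type":"number"}},"required":["motion"]}

```bash
mkdir -p pics; cat > h.py <<'E'
import numpy as np, cv2
from cell import manip
def cap(n):
    c=manip.camera(n); np.savez(f'{n}.npz',**c); return c
def pts(c):
    f=200/np.tan(np.radians(c['vfov'])/2); z=np.array(c['range_z'],float)
    v,u=np.mgrid[0:400,0:640]
    P=np.stack([(u-c['cx'])*z/f,(v-c['cy'])*z/f,z],-1)
    T=np.array(c['cam_to_world']); W=P@T[:3,:3].T+T[:3,3]; W[z==0]=np.nan
    return W
E
python3 - <<'E'
from h import *
ims=[]
for n in('scene','side'):
    c=cap(n); cv2.imwrite(f'pics/{n}0.png',c['frame'][...,::-1]); print(n,np.round(c['cam_to_world'],2).tolist(),c['vfov'])
c=cap('wrist'); cv2.imwrite('pics/wrist0.png',c['frame'][...,::-1]);print(np.round(c['cam_to_world'],2).tolist())
print(manip.read_state())
E
```

```text
scene [[0.87, -0.38, 0.31, 163.06], [-0.49, -0.65, 0.57, -692.54], [-0.01, -0.65, -0.76, 854.74], [0.0, 0.0, 0.0, 1.0]] 43.47322453956082
side [[0.96, -0.13, 0.23, 230.86], [-0.27, -0.5, 0.83, -1080.71], [0.0, -0.86, -0.51, 690.09], [0.0, 0.0, 0.0, 1.0]] 48.58295762958635
[[1.0, 0.0, -0.0, 549.3], [-0.0, -0.96, -0.27, 80.02], [-0.0, 0.27, -0.96, 384.59], [0.0, 0.0, 0.0, 1.0]]
{'clock': 0.15, 'joints': array([-6.66072937e-02,  3.00344127e-01,  1.52140894e+00, -2.26604352e-06,
        1.32073789e+00, -6.65724457e-02]), 'qd': array([ 0.00041253, -0.00077185, -0.00324784, -0.00162122, -0.00056775,
        0.00065192]), 'effort': array([-2.50185103e-04, -5.31960297e+01, -3.52822959e+01,  7.07691838e-02,
        2.35654798e-02, -3.66386917e-05]), 'eef_pos': array([5.49801001e+02, 5.73398436e-03, 2.05028812e+02]), 'eef_rot': array([-3.14069619e+00, -5.75678655e-05,  1.57076201e+00]), 'wrist_force': array([ 0.0132491 , -0.67447994, -0.09873085]), 'moment': array([ 0.05429334, -0.02378638, -0.0415258 ]), 'finger_force': 0.0, 'finger_gap': 93.94108927066337}
```

View pics/scene0.png

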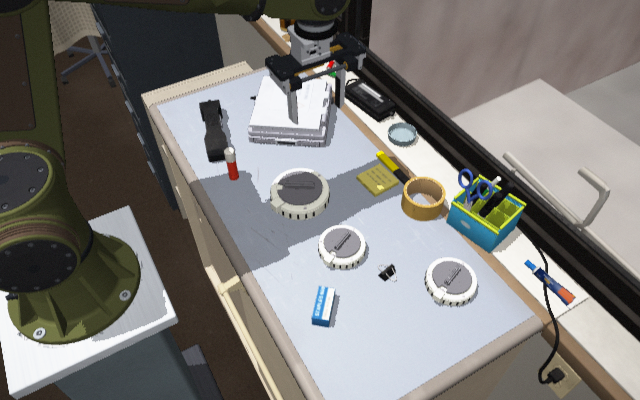

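View pics/wrist0.png

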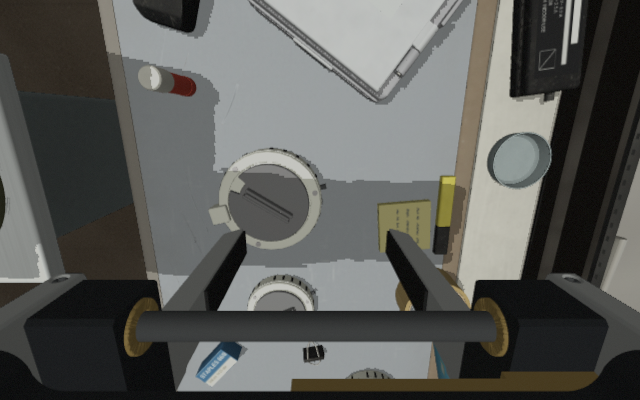

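```bash
python3 - <<'E'
from h import *
from scipy.optimize import least_squares
c=dict(np.load('wrist.npz')); W=pts(c)
print('table z',np.nanmedian(W[100:140,230:330,2]))
for n,(u,v) in dict(center=(270,200),lug=(219,214),socket=(322,186),notch=(237,185),rib=(268,204)).items():
    print(n,np.round(np.nanmedian(W[v-2:v+3,u-2:u+3].reshape(-1,3),0),1))
cv2.imwrite('pics/crop1.png',cv2.resize(c['frame'][130:265,200:340,::-1],None,fx=5,fy=4.4*5/4.4*0.88 if 0 else 4.4,interpolation=cv2.INTER_CUBIC) if 0 else cv2.resize(c['frame'][130:265,200:340,::-1],None,fx=4,fy=4,interpolation=cv2.INTER_CUBIC))
# big speaker heights, top-down map
R=W[130:265,200:340].reshape(-1,3)
m=(R[:,2]>15)&(R[:,2]<65); B=R[m]
for lo,hi in((20,33),(33,38.5),(40,44),(50,60)):
    s=B[(B[:,2]>lo)&(B[:,2]<hi)]; print(lo,hi,len(s),s.min(0).round(1),s.max(0).round(1),s.mean(0).round(1))
for n,(u,v) in dict(mid=(343,243),right=(451,278),big=(298,187)).items():
    s=dict(np.load('scene.npz'));P=pts(s);q=P[v-45:v+45,u-45:u+45].reshape(-1,3);q=q[(q[:,2]>20)&(q[:,2]<60)];print(n,np.percentile(q,[1,99],axis=0).round(1).tolist())
E
```

```text
table z 0.5489427302948684
center [492.3 -16.6  43.3]
lug [427.8 -35.4  43.1]
socket [556.6  -6.   15.1]
notch [449.6  -1.1  30.5]
rib [491.3 -19.1  53.3]
20 33 656 [415.3 -65.5  20.1] [555.2  43.8  33. ] [495.5   9.9  29.6]
33 38.5 2462 [416.1 -86.6  33. ] [553.9  41.7  38.5] [495.5 -13.9  36.4]
40 44 4340 [414.1 -72.6  40. ] [538.9  27.3  44. ] [487.3 -22.1  42.5]
50 60 519 [461.  -43.2  50. ] [518.7  -1.2  58.3] [489.8 -21.7  54.1]
mid [[447.7, -239.1, 20.4], [541.7, -60.0, 41.6]]
right [[584.9, -413.7, 20.4], [756.6, -315.0, 51.5]]
big [[418.4, -159.0, 21.4], [549.7, 33.8, 54.0]]
```

View pics/crop1.png

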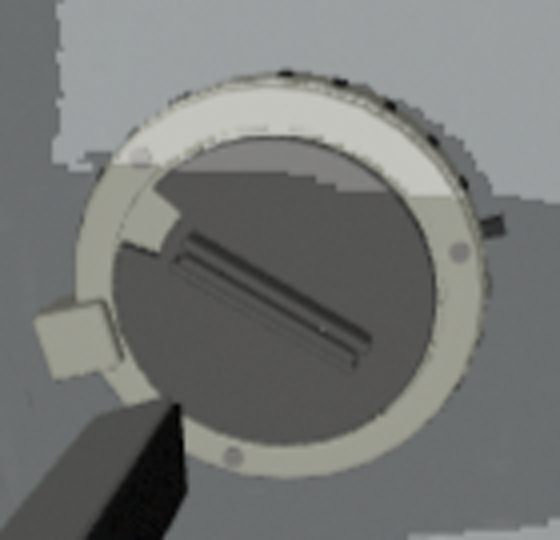

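Candidates (scene image): speakers at (300,192), (343,247) and (451,281). The one at (300,192) is about 132 mm wide, the largest. In the crop its lug is at (78,340), the notch at (150,215), and the rib runs from (185,245) to (362,352).

```bash
cat >> h.py <<'E'
def meas(c,box=(120,275,190,345)):
    from scipy.optimize import least_squares
    W=pts(c);a,b,d,e=box;R=W[a:b,d:e].reshape(-1,3);R=R[np.isfinite(R).all(1)]
    s=R[(R[:,2]>34.5)&(R[:,2]<38)&(np.hypot(R[:,0]-489,R[:,1]+21)>48)&(np.hypot(R[:,0]-489,R[:,1]+21)<70)]
    # centre: radii must lie in 51.5..65
    f=lambda p:np.r_[np.maximum(0,51.5-(r:=np.hypot(s[:,0]-p[0],s[:,1]-p[1]))),np.maximum(0,r-65)]
    p=least_squares(f,[489,-21],loss='soft_l1').x
    r=np.hypot(R[:,0]-p[0],R[:,1]-p[1]);z=R[:,2]
    L=R[(r>66.5)&(r<80)&(z>40.5)&(z<45)][:,:2].mean(0)-p
    q=R[(z>49)&(z<60)&(r<34)]; cz=q[:,2].max()
    u=np.linalg.svd(q[:,:2]-q[:,:2].mean(0))[2][0]
    return p,np.arctan2(L[1],L[0]),np.hypot(*L),np.arctan2(u[1],u[0]),q[:,:2].mean(0),R,r
E
python3 - <<'E'
from h import *
c=dict(np.load('wrist.npz'));p,a,l,t,q,R,r=meas(c)
print('c',p,'lug',a,l,'rib',t,'ribmean',q)
# notch: low points at r 40..48
s=R[(r>39)&(r<48.5)&(R[:,2]<34)];d=s[:,:2].mean(0)-p;print('notch',np.arctan2(d[1],d[0]),len(s))
W=pts(c);d=W[186,322,:2]-p;print('socket',np.arctan2(d[1],d[0]))
s=dict(np.load('scene.npz'));P=pts(s)
for n,(u,v) in dict(glue=(230,153),clip=(388,272),box=(323,305)).items(): print(n,P[v,u].round())
E
```

```text
c [488.99715298 -23.51688556] lug -2.931567410028584 70.27736583567551 rib -0.5593496945811035 ribmean [489.90773741 -21.53519198]
notch 2.632073884367533 95
socket 0.2589542542148688
glue [390. 107.  84.]
clip [ 546. -289.   12.]
box [ 394. -295.   26.]
```

Call:
{"api": "servo_tool", "payload": {
  "motion": [
    [[-0.133,0.019,0,0,0,-0.178,1],[-0.133,0.019,0,0,0,-0.178,1],[-0.133,0.019,0,0,0,-0.178,1],[-0.133,0.019,-0.1,0,0,-0.178,1],[-0.133,0.019,-0.2,0,0,-0.178,1],[-0.133,0.019,-0.25,0,0,-0.178,1],[-0.133,0.019,-0.25,0,0,-0.178,1],[-0.133,0.019,-0.25,0,0,-0.178,1]]
  ],
  "newtons": 20
}}

```text
clock: 0.95
eef_pos: [483.9, 9.5, 81.3]
eef_rot: [3.141, -0.0, 1.012]
wrist_force: [0.2, -0.0, 0.8]
finger_gap: 33.9
finger_force: 0.0
```

```bash
python3 - <<'E'
from h import *
s=manip.read_state();print(s['clock'],s['eef_pos'],s['eef_rot'],s['finger_gap'],s['wrist_force'])
c=cap('wrist');cv2.imwrite('pics/w1.png',c['frame'][...,::-1])
c=cap('side');cv2.imwrite('pics/s1.png',c['frame'][...,::-1])
E
```

```text
0.95 [483.86078001   9.48127126  81.27175384] [ 3.14139254e+00 -1.10999692e-04  1.01162176e+00] 33.885804744606126 [ 0.24687908 -0.01885521  0.75338074]
```

View pics/w1.png

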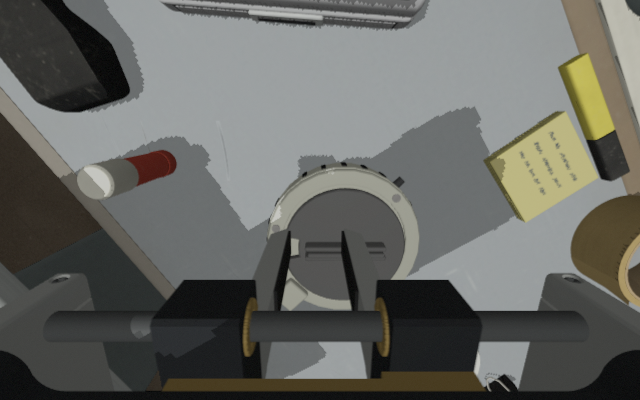

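Rib runs level at (345,250), parallel to the finger line; lug at (292,293), notch at (297,248); fingers still closing.

Call:
{"api": "servo_tool", "payload": {
  "motion": [
    [[0,0,0,0,0,0,1],[0,0,0,0,0,0,1],[0,0,0,0,0,0,1],[0,0,0,0,0,0,1],[0,0,0,0,0,0,1],[0,0,0,0,0,0,1]]
  ]
}}

```text
clock: 1.65
eef_pos: [483.5, 9.5, 80.5]
eef_rot: [-3.142, -0.0, 1.012]
wrist_force: [-0.6, 0.4, -1.2]
finger_gap: 0.2
finger_force: 0.0
```

```bash
python3 - <<'E'
from h import *
c=cap('wrist');p,a,l,t,q,R,r=meas(c,(150,320,250,430))
print('c',p,'lug',a,l,'rib',t,'ribmean',q)
s=R[(r>39)&(r<48.5)&(R[:,2]<34)&(R[:,2]>20)];d=s[:,:2].mean(0)-p;print('notch',np.arctan2(d[1],d[0]),len(s))
W=pts(c);g=W[...,2];print('tip',W[(g>78)&(g<90)].mean(0))
E
```

```text
c [489.49807939 -23.68881968] lug nan nan rib -0.571106993849091 ribmean [501.56494401 -27.73418705]
notch 2.6276398025546843 118
tip [399.74567129 107.82834685  85.48093704]h.py:19: RuntimeWarning: Mean of empty slice.
  L=R[(r>66.5)&(r<80)&(z>40.5)&(z<45)][:,:2].mean(0)-p
  ret = um.true_divide(
```

Call:
{"api": "servo_tool", "payload": {
  "motion": [
    [[0,0,-0.05,0,0,0,1],[0,0,-0.07,0,0,0,1],[0,0,-0.07,0,0,0,1],[-0.004,-0.006,-0.07,0,0,0,1],[-0.007,-0.011,-0.07,0,0,0,1],[-0.0085,-0.0135,-0.07,0,0,0,1],[-0.0095,-0.0152,-0.07,0,0,0,1],[-0.0105,-0.0168,-0.07,0,0,0,1],[-0.0105,-0.0168,-0.07,0,0,0,1]]
  ]
}}

```text
clock: 2.6
eef_pos: [478.4, 1.1, 45.7]
eef_rot: [3.141, -0.0, 1.012]
wrist_force: [0.7, 3.5, 2.5]
finger_gap: 0.4
finger_force: 1.7
```

```bash
python3 - <<'E'
from h import *
import numpy as np
c=np.array([489.4,-22.8]);r=22
for d in(14,):
  for th in np.linspace(2.582,3.33,10):
    P=c+r*np.array([np.cos(th),np.sin(th)])+d*np.array([np.sin(th),-np.cos(th)])
    if th==2.582:P0=np.array(manip.read_state()['eef_pos'])[:2];print(P,P0);Pb=P
    print(np.round((P-Pb)/500,4),round((th-2.582)/np.pi,4))
E
```

```text
[478.1874032    0.74310245] [478.39252344   1.1418092 ]
[0. 0.] 0.0
[-0.0038 -0.002 ] 0.0265
[-0.0075 -0.0044] 0.0529
[-0.0109 -0.007 ] 0.0794
[-0.0141 -0.0099] 0.1058
[-0.0171 -0.0131] 0.1323
[-0.0198 -0.0165] 0.1587
[-0.0222 -0.0201] 0.1852
[-0.0243 -0.0239] 0.2116
[-0.026  -0.0278] 0.2381
```

Call:
{"api": "servo_tool", "payload": {
  "motion": [
    [[-0.0038,-0.002,0,0,0,0.0265,1],[-0.0075,-0.0044,0,0,0,0.0529,1],[-0.0109,-0.007,0,0,0,0.0794,1],[-0.0141,-0.0099,0,0,0,0.1058,1],[-0.0171,-0.0131,0,0,0,0.1323,1],[-0.0198,-0.0165,0,0,0,0.1587,1],[-0.0222,-0.0201,0,0,0,0.1852,1],[-0.0243,-0.0239,0,0,0,0.2116,1],[-0.0243,-0.0239,0,0,0,0.2116,1]]
  ]
}}

```text
clock: 3.5
eef_pos: [466.2, -11.0, 45.6]
eef_rot: [3.141, 0.0, 1.678]
wrist_force: [1.4, 1.8, 1.5]
finger_gap: 0.8
finger_force: 0.9
```

```bash
python3 - <<'E'
from h import *
c=cap('side')
c=cap('wrist');cv2.imwrite('pics/w2.png',c['frame'][...,::-1])
E
```

```text
(no output)
```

View pics/w2.png

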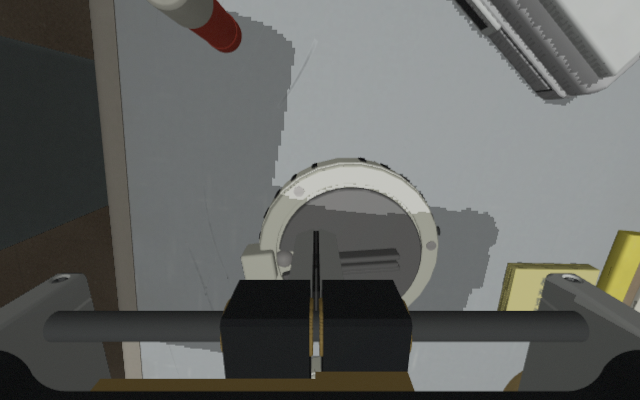

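The rib at (370,260) has turned with the finger. The lug is at (258,263), and the steel pin is now showing in the notch at (285,257).

```bash
python3 - <<'E'
from h import *
c=dict(np.load('wrist.npz'));p,a,l,t,q,R,r=meas(c,(140,320,230,450))
W=pts(c);print('c',p,'lug',a,l,'ribvis',t,q)
g=lambda u,v,h=1:np.nanmedian(W[v-h:v+h+1,u-h:u+h+1].reshape(-1,3),0)
for C in(p,np.array([489.4,-22.8])):
  for n,(u,v,s) in dict(pin=(285,258,1),lug=(258,263,1),sock=(438,231,-1)).items():
    P=g(u,v);d=s*(P[:2]-C);print(n,P.round(1),np.hypot(*d).round(1),np.arctan2(d[1],d[0])%6.283)
# crest points: rib visible part z>54
q=R[(R[:,2]>53.8)&(R[:,2]<60)&(R[:,0]>480)&(R[:,0]<525)];k=np.polyfit(q[:,0],q[:,1],1);print('crest',len(q),np.arctan(k[0])+np.pi,'y at cx',np.polyval(k,489.3))
f=c['frame'][220:300,240:420,::-1];cv2.imwrite('pics/c2.png',cv2.resize(f,None,fx=4,fy=4,interpolation=cv2.INTER_CUBIC))
E
```

```text
c [490.72009459 -23.36318111] lug -2.9579884797651825 70.98629433565544 ribvis -0.21283372603697367 [498.12411366 -17.07854897]
pin [444.9 -30.6  35.8] 46.4 3.297597395288459
lug [427.1 -32.7  42.6] 64.3 3.287204427725703
sock [560.3  -6.1  15.6] 71.7 3.384865384411442
pin [444.9 -30.6  35.8] 45.2 3.3144676169586442
lug [427.1 -32.7  42.6] 63.1 3.299078641813187
sock [560.3  -6.1  15.6] 72.9 3.37299855382453
crest 450 3.314539704283405 y at cx -21.95374567385045
```

View pics/c2.png

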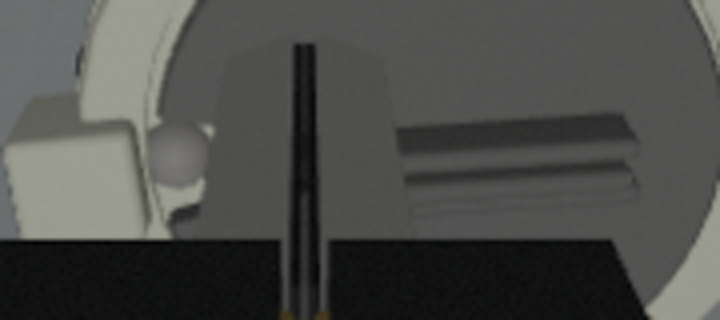

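Call:
{"api": "servo_tool", "payload": {
  "motion": [
    [[-0.002,0.016,0,0,0,0,1],[-0.002,0.016,0.02,0,0,0,1],[0,0.016,0.1,0,0,0,1],[0.02,0,0.2,0,0,0,1],[0.046,-0.06,0.3,0,0,0,1],[0.046,-0.098,0.32,0,0,0,1],[0.046,-0.098,0.32,0,0,0,1],[0.046,-0.098,0.32,0,0,0,1],[0.046,-0.098,0.32,0,0,0,1]]
  ]
}}

```text
clock: 4.5
eef_pos: [488.4, -59.1, 204.4]
eef_rot: [-3.14, -0.001, 1.677]
wrist_force: [-1.1, -0.3, -0.0]
finger_gap: 0.4
finger_force: 0.0
```

```bash
python3 - <<'E'
from h import *
c=cap('wrist');W=pts(c)
d=np.hypot(W[...,0]-489.3,W[...,1]+23);m=(d<80)&(W[...,2]<60);v,u=np.where(m);print(u.min(),u.max(),v.min(),v.max())
b=(v.min(),v.max(),u.min(),u.max())
p,a,l,t,q,R,r=meas(c,b);print('c',p,'lug',a%6.283,l,'rib',t,q)
q=R[(R[:,2]>53.8)&(R[:,2]<60)&(r<34)];k=np.polyfit(q[:,0],q[:,1],1);print('crest',len(q),np.arctan(k[0])+np.pi,q.mean(0))
cv2.imwrite('pics/c3.png',cv2.resize(c['frame'][b[0]:b[1],b[2]:b[3],::-1],None,fx=3.5,fy=3.5,interpolation=cv2.INTER_CUBIC))
E
```

```text
257 381 89 210
c [490.75237624 -22.43760667] lug 3.3662802513617858 71.43849823312546 rib -2.9632088039371234 [489.82297933 -22.31387025]
crest 278 3.3231264928436524 [489.61010356 -22.60954676  55.49045513]
```

View pics/c3.png

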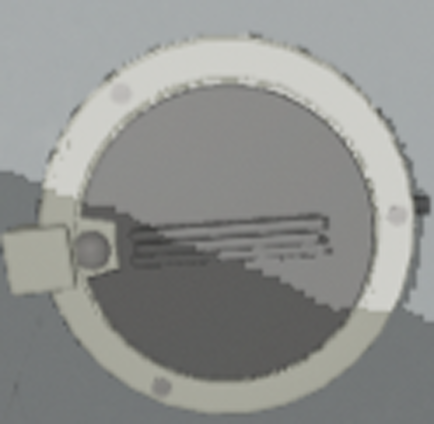

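Pin at (93,250), notch middle at about (100,245): the cover needs about 0.04 rad more counter-clockwise, so I'll nudge it.

Call:
{"api": "servo_tool", "payload": {
  "motion": [
    [[-0.01,0.06,0,0,0,0,1],[-0.048,0.116,-0.1,0,0,0.0143,1],[-0.048,0.116,-0.2,0,0,0.0143,1],[-0.048,0.116,-0.29,0,0,0.0143,1],[-0.048,0.116,-0.32,0,0,0.0143,1],[-0.0475,0.108,-0.32,0,0,0.0143,1],[-0.047,0.101,-0.32,0,0,0.0143,1],[-0.047,0.098,-0.32,0,0,0.0143,1],[-0.047,0.0958,-0.32,0,0,0.0143,1],[-0.047,0.0958,-0.32,0,0,0.0143,1]]
  ]
}}

```text
clock: 5.55
eef_pos: [466.1, -12.1, 46.4]
eef_rot: [3.14, 0.0, 1.721]
wrist_force: [-0.4, 1.0, 0.4]
finger_gap: 0.2
finger_force: 0.4
```

Call:
{"api": "servo_tool", "payload": {
  "motion": [
    [[-0.001,0.018,0,0,0,0,1],[-0.001,0.02,0.02,0,0,0,1],[0,0.02,0.1,0,0,0,1],[0.02,0,0.2,0,0,0,1],[0.046,-0.06,0.3,0,0,0,1],[0.047,-0.0958,0.32,0,0,0,1],[0.047,-0.0958,0.32,0,0,0,1],[0.047,-0.0958,0.32,0,0,0,1],[0.047,-0.0958,0.32,0,0,0,1]]
  ]
}}

```text
clock: 6.45
eef_pos: [488.5, -59.0, 204.5]
eef_rot: [-3.14, -0.001, 1.722]
wrist_force: [0.0, -0.5, 0.5]
finger_gap: 0.5
finger_force: 0.0
```

```bash
python3 - <<'E'
from h import *
c=cap('wrist');W=pts(c)
d=np.hypot(W[...,0]-489.3,W[...,1]+23);m=(d<80)&(W[...,2]<60);v,u=np.where(m);b=(v.min(),v.max(),u.min(),u.max())
p,a,l,t,q,R,r=meas(c,b);print('c',p,'lug',a%6.283,l,'rib',t,q)
q=R[(R[:,2]>53.8)&(R[:,2]<60)&(r<34)];k=np.polyfit(q[:,0],q[:,1],1);print('crest',len(q),np.arctan(k[0])+np.pi,q.mean(0))
cv2.imwrite('pics/c4.png',cv2.resize(c['frame'][b[0]:b[1],b[2]:b[3],::-1],None,fx=4.5,fy=4.5,interpolation=cv2.INTER_CUBIC))
E
```

```text
c [490.44050415 -22.19710175] lug 3.371431044323354 71.25810806619796 rib -2.9208420345500636 [489.77579963 -22.56011618]
crest 50 3.3534007462678783 [490.56736192 -22.74751733  54.18243266]
```

View pics/c4.png

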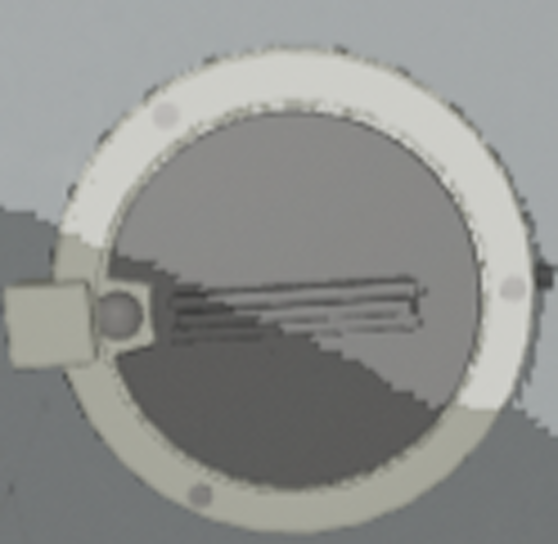

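Pin at (118,316) sits in the middle of the notch (283 to 350), so I'll press at the centre.

Call:
{"api": "servo_tool", "payload": {
  "motion": [
    [[0.002,0.073,-0.05,0,0,0,1],[0.002,0.073,-0.15,0,0,0,1],[0.002,0.073,-0.25,0,0,0,1],[0.002,0.073,-0.286,0,0,0,1],[0.002,0.073,-0.29,0,0,0,1],[0.002,0.073,-0.294,0,0,0,1],[0.002,0.073,-0.298,0,0,0,1],[0.002,0.073,-0.298,0,0,0,1]]
  ]
}}

```text
clock: 7.3
eef_pos: [490.6, -23.3, 57.3]
eef_rot: [3.14, 0.0, 1.721]
wrist_force: [-0.5, 0.4, 1.0]
finger_gap: 0.8
finger_force: 0.0
```

Call:
{"api": "servo_tool", "payload": {
  "motion": [
    [[0,0,-0.002,0,0,0,1],[0,0,-0.004,0,0,0,1],[0,0,-0.006,0,0,0,1],[0,0,-0.008,0,0,0,1],[0,0,-0.008,0,0,0,1]]
  ]
}}

```text
clock: 7.8
eef_pos: [490.2, -23.4, 52.5]
eef_rot: [3.141, 0.0, 1.721]
wrist_force: [-0.5, -0.1, 1.5]
finger_gap: 0.1
finger_force: 0.8
```

Call:
{"api": "servo_tool", "payload": {
  "motion": [
    [[0,0,-0.001,0,0,0,1],[0,0,-0.002,0,0,0,1],[0,0,-0.003,0,0,0,1],[0,0,-0.004,0,0,0,1],[0,0,-0.005,0,0,0,1]]
  ]
}}

```text
clock: 8.3
eef_pos: [490.2, -23.4, 50.0]
eef_rot: [3.141, 0.0, 1.721]
wrist_force: [-1.0, -0.8, 8.2]
finger_gap: 0.0
finger_force: 3.8
```

Call:
{"api": "servo_tool", "payload": {
  "motion": [
    [[0,0,-0.001,0,0,0,1],[0,0,-0.002,0,0,0,1],[0,0,-0.002,0,0,0,1]]
  ]
}}

```text
clock: 8.6
eef_pos: [490.4, -23.4, 49.7]
eef_rot: [3.141, 0.0, 1.721]
wrist_force: [-4.5, 0.0, 14.3]
finger_gap: 0.8
finger_force: 7.0
```

Call:
{"api": "servo_tool", "payload": {
  "motion": [
    [[0,0,-0.001,0,0,0,1],[0,0,-0.002,0,0,0,1],[0,0,-0.002,0,0,0,1]]
  ]
}}

```text
clock: 8.9
eef_pos: [490.6, -23.4, 49.3]
eef_rot: [3.14, 0.0, 1.721]
wrist_force: [-7.4, 0.1, 23.0]
finger_gap: 0.5
finger_force: 11.5
```

Call:
{"api": "servo_tool", "payload": {
  "motion": [
    [[0,0,0.01,0,0,0,1],[0,0,0.05,0,0,0,1],[0,0,0.15,0,0,0,1],[0,0,0.25,0,0,0,1],[0,-0.073,0.31,0,0,0,1],[0,-0.073,0.31,0,0,0,1],[0,-0.073,0.31,0,0,0,1]]
  ]
}}

```text
clock: 9.6
eef_pos: [489.9, -60.1, 202.5]
eef_rot: [-3.141, -0.0, 1.72]
wrist_force: [-0.2, 0.2, -0.8]
finger_gap: 0.8
finger_force: 0.0
```

```bash
python3 - <<'E'
from h import *
c=cap('wrist');W=pts(c)
d=np.hypot(W[...,0]-489.8,W[...,1]+22.7);m=(d<80)&(W[...,2]<60);v,u=np.where(m);b=(v.min(),v.max(),u.min(),u.max())
z=W[...,2]
print('collar',np.nanmedian(z[(d>55)&(d<62)]),'cover',np.nanmedian(z[(d>36)&(d<46)]),'rib',np.nanpercentile(z[d<25],99))
for lo,hi in((490,540),(440,490)):
  for s in(1,-1):print(np.nanmedian(z[(d>34)&(d<47)&(W[...,0]>lo)&(W[...,0]<hi)&(s*(W[...,1]+22.7)>10)]))
cv2.imwrite('pics/c5.png',cv2.resize(c['frame'][b[0]:b[1],b[2]:b[3],::-1],None,fx=4,fy=4,interpolation=cv2.INTER_CUBIC))
E
```

```text
collar 317.0935944209182 cover 316.7796618458092 rib 335.06597875081525
36.43196222859518
36.402249734424885
36.36063719231419
317.9533049848278
```

View pics/c5.png

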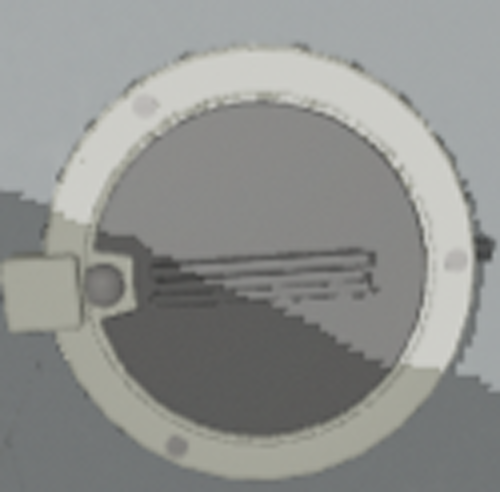

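The cover reads 36.4 mm all round (the collar top is nominally 36 mm). The pin at (105,285) sits in the notch, and the tool is clear.

```bash
python3 -c "
from cell import manip; print(manip.sign_off())"
```

```text
the job is handed in; nothing more can be done
None
```

The job is handed in: I pushed the cover's rib round until the notch met the pin, then pressed the cover home (about 23 N peak) to 36.4 mm measured, within camera error of the 36 mm collar; no bystander was approached.

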